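# Crank down the jack leg of a microscope stand onto its bearing board

## Task

The microscope stand is still standing on two feet. Lay the plywood board flat on the worktop under the raised jack foot so that the whole foot will stand on it, and let go of it. Then wind the crank clockwise until the foot has come down on the board and bears firmly: stop when the crank has become about twice as heavy as when it ran free, without forcing it further. Leave the things lying round about where they are.

Things in the scene. Friction and masses are not known exactly. Their poses are not given: they have to be found in the camera images.
- stand: Microscope boom stand, fixed, grey cast iron and bright steel. Origin: on the worktop under the vertical axis of its jack leg, the leg nearest the robot. +x runs from the jack along a grey beam (30 mm wide, z 99 to 125 mm) to the round base (140 mm across, 190 mm away) with the 410 mm column. A second beam leads from there to a fixed leg at (190, -210) mm.
- scope (a point): Underside centre of the white microscope that hangs from the boom, 215 mm above the worktop; it is about 90 mm wide, at (100, -195) mm in the stand's frame. Eyepieces and boom reach 445 mm up. Stay clear of it.
- jack_head (a point): Top centre of the jack's grey gear head, on the jack axis, 183 mm above the worktop. The head is 54 mm across and 33 mm high; below it an upright steel tube, 41 mm across at most, goes down to z = 72 mm. The crank turns on top of it.
- leg: Jack's inner tube with threaded stem and foot; moves vertically. Origin: centre of the tube's lower end, 75 mm above the worktop less 4 mm per rad of crank. The foot, a round rubber-soled plate 44 mm across on the jack axis, has its flat underside another 15 to 33 mm lower: how far the stem is screwed out differs each time and is not measured.
- crank (a joint): Crank angle, rad; grows clockwise seen from above, lowering the leg 4 mm per rad. At 0 the arm points along the stand's +x; starts at 0 to 1.6, stop at 15.2. Running free it takes 0.16 Nm of friction (3.6 N at the knob; little of it is felt at standstill). With the foot on the board each 10 N there adds 0.04 Nm (0.9 N at the knob), 60 to 80 N per rad. It stays where it is left.
- knob_mid (a point): Middle of the black crank knob's grip: an upright plastic knob, 20 mm in diameter, 39 mm long, 45 mm from the jack axis. The point is 217 mm above the worktop, 17 mm below the knob's top, 22 mm above its lower end. The knob spins freely on its pin, so a gripper may keep its heading while it carries the knob round the circle.
- board: Loose plywood bearing board, 200 x 66 x 20 mm, about 0.15 kg, lying flat; both ends alike. Origin: centre of its underside; x along its length, y across its width, z up. Grip it across the 66 mm width near one end: the other end then goes under the foot while the gripper stays about 110 mm from the jack axis, clear of tube and head.
- sample_block: Wooden sample block, 56 x 72 x 33 mm, with a gold-coloured disc on it, under the microscope; a bystander. Origin: centre of its underside.
- weight: Brass weight with a knob, 30 mm across, 34 mm high, a bystander. Origin: centre of its underside.
- loupe: Folding loupe, 24 x 38 x 18 mm, a bystander. Origin: centre of its underside.

How it is judged (in metres and radians):
On the way, in this order (a step that is already met when the one before it is completed fails the run):
1. the board lies flat on the worktop, let go, with the whole width of the foot above it (jack axis within 12 mm of the board's long centre line and within 79 mm of its middle), the foot not yet on it (x of stand in the frame of board between -0.079 and 0.079 m and y of stand in the frame of board between -0.012 and 0.012 m and height (world z) of board below 0.004 m and angle between board's own z axis and vertical below 0.05 rad and contact force between the fingers and board below 0.3 N and contact force between leg and board below 1 N), for 0.2 s.
2. the foot bears on the board with 20 to 80 N (x of stand in the frame of board between -0.079 and 0.079 m and y of stand in the frame of board between -0.012 and 0.012 m and height (world z) of board below 0.004 m and angle between board's own z axis and vertical below 0.05 rad and contact force between leg and board between 20 and 80 N), for 0.3 s.
At the end, for the whole second after the job is handed in: The board lies flat and still on the worktop with the whole foot on it (jack axis within 12 mm of its long centre line and 79 mm of its middle), and the foot bears on it with 20 to 80 N (all of step 2 and linear speed of board below 0.01 m/s); the robot touches nothing.
It fails at once if the jack is forced: the foot presses on the board with more than 80 N (contact force between leg and board above 80 N).
It fails at once if the wooden sample block is moved more than 30 mm (distance of sample_block from where it was at the start of the episode above 0.03 m).
It fails at once if the brass weight is moved more than 30 mm (distance of weight from where it was at the start of the episode above 0.03 m).
It fails at once if the loupe is moved more than 30 mm (distance of loupe from where it was at the start of the episode above 0.03 m).
It also fails if it takes over 72 s, if anything falls off the work surface, if the arm or the gripper's body presses on something with over 40 N, if the wrist force passes 120 N, or if a joint passes its speed limit or range.

## Robot

A 6-joint arm with a two-finger parallel gripper is mounted at the origin on a cart in front of the work surface, level with it; the furniture and walls round the work are solid. World frame = base frame: x ahead of the robot, y to its left, z up, the work surface at z = 0. Lengths are in m, angles in degrees, forces in N, time in s.
With the tool pointing down it reaches from about 0.25 to 0.725 m from the base axis. Payload 9.7 kg.
Tool frame: the origin (TCP) lies midway between the tips of the shut fingers; the grasp point (between the pads) lies bot.hold_point_z behind it (bot.hold_point_z is the distance from the TCP to the grasp point, in m); z points along the fingers, y is the line along which they close (so a half turn about z gives the same grasp; the last joint's range is limited). The gripper opens to 85 mm and grips with 20 to 120 N. Pads are 22 mm wide; open, the fingers measure 114 mm over their backs; the gripper's body (76 mm by 85 mm) begins 54 mm behind the grasp point. The pads swing forward as they close: fully open they stand 13 mm farther back than shut.
Start: joints at [72.135, 4.979, 10.078, 95.1, 0, 90], TCP at [0.169, 0.523, 0.231] pointing down, gripper open.
Joint ranges: [-179.16, 179.16], [-48.56, 103.87], [-65.8, 70.77], [-126.05, 130.52], [-82.76, 87.17], [-180, 180]. Speed limits (degrees/s): [127.2, 127.2, 147.25, 180, 180, 180].

## Interface

Orientations are given as [roll, pitch, yaw] about the fixed x, y, z axes, in that order (R = Rz(yaw) Ry(pitch) Rx(roll)).
In Python, from workcell import bot, camera, camera_model, ticket gives the robot as it stands.
- The arm moves only by the tool send_rows, never from a script. Its argument "targets" is text: rows parted by semicolons, each of 5 numbers parted by spaces: the shift along the tool's x, y, z in mm, then the turn about the tool's z in degrees, then the closure in counts, from 0 (fully open) to 255 (shut). A call has 1 to 20 rows; each row is the pose to reach, as a shift and turn from the pose commanded when the call began, along the tool's axes at that moment; what a row does not reach only later rows make up. A row lasts 1/8 s, in which the tool goes at most 62.5 mm and 10.7 degrees, less where a joint would pass 70% of its speed; a pose out of reach is approached as far as the arm can. A call with a gripper value outside its range is refused whole. The fingers move at their own pace and stop on an object; "newtons" is the grip in N (left out, the last holds). Time passes only in rows, so rows that repeat a pose let the fingers close. It gives the time, the measured TCP pose, the force, the opening and the grip force at its end, in the units of the state.
- bot.get_obs(): the state, without advancing time (a new reading comes with each control period).
- camera(name): name is "side" or "top" or "wrist"; returns the picture (400x640x3 uint8, blue, green, red); there is no depth.
- camera_model(name): a dict with "K" (3x3 intrinsics, pixels), "pose" (4x4, takes a point from camera to world coordinates); the wrist camera has in their place "T_tool_cam" (4x4, takes a point from camera to tool coordinates, whose origin is the TCP and whose axes are the flange's). Camera axes: x right, y down, z forward; pixel columns grow to the right and rows downward; lengths in m; the calibration is good to about 2 mm. The wrist camera is an equidistant fisheye: a pixel r from the principal point sees the ray r / f radians off the axis. A picture is of the moment at which its call begins: read the wrist's pose just before it. camera_model takes no time and is no camera call.
- ticket.job_done(): hands the job in; it is judged then, once.
The state is a dict: "time": time; "q": joint angles; "qd": joint speeds; "joint_efforts": joint torques, N m; "ee_pos": TCP position; "tcp_rot": TCP orientation; "wrist_force": force on the tool from outside, world axes, zero at the start; "torque": the same for the moment, N m; "opening": finger opening in m; "grasp_force": force on a finger pad.
Only numpy, scipy, OpenCV 4.12 (cv2) and the standard library are available. Lean on these libraries where they do the work, as an engineer would, in place of code of your own. Each camera call takes 0.05 s, during which the arm holds its last target. There are 200 camera calls.

## Working session

There is one attempt and no reset: what is moved stays moved. The work goes in short steps, Python scripts to look and compute and a tool call to move; the robot and the scene stay as the last step left them, time stands still between calls to the robot, and variables do not carry over. Pictures are saved under pics/ and viewed, at most 10 in all, crops included, and the job is handed in when it is done.

Besides the shell and the picture viewer there is one more tool, called after ">>>" by a JSON object that holds its "method" and its "body". send_rows: Moves the arm, as the interface text tells. Its arguments: {"type":"object","properties":{"targets":{"type":"string"},"newtons":{"type":"number"}},"required":["targets"]}

```bash
mkdir -p pics; ls; python3 - <<'E'
from workcell import bot,camera,camera_model
import cv2,numpy as np
o=bot.get_obs();print(o,bot.hold_point_z)
for n in("side","top"):
    cv2.imwrite(f"pics/{n}0.png",camera(n));m=camera_model(n);print(n,np.round(m["K"],1).tolist(),np.round(m["pose"],4).tolist())
m=camera_model("wrist");print(m)
E
```

```text
pics
{'time': 0.0, 'q': array([7.21345563e+01, 5.00968478e+00, 1.00350795e+01, 9.51006118e+01,
       3.13321441e-04, 8.99966713e+01]), 'qd': array([ 0.00065427,  0.053552  , -0.00805759,  0.05019281, -0.04978541,
       -0.00454038]), 'joint_efforts': array([ 8.87945316e-04, -5.20393038e+01,  4.64802969e+01,  1.64178223e-02,
       -4.97818235e-06,  2.65220592e-06]), 'ee_pos': array([0.16865679, 0.52325535, 0.23060226]), 'tcp_rot': array([-1.79924783e+02, -3.17691027e-04,  1.62137885e+02]), 'wrist_force': array([-0.31101265,  0.0669626 ,  0.17674809]), 'torque': array([0.00827976, 0.01383232, 0.04047342]), 'grasp_force': 0.0, 'opening': 0.08546052155656071} 0.0187
side [[457.7, 0.0, 319.8], [0.0, 457.7, 196.7], [0.0, 0.0, 1.0]] [[-0.957, -0.1813, 0.2263, 0.3581], [-0.2898, 0.5733, -0.7664, 0.9755], [0.0092, -0.7991, -0.6012, 0.724], [0.0, 0.0, 0.0, 1.0]]
top [[410.3, 0.0, 319.5], [0.0, 410.3, 195.5], [0.0, 0.0, 1.0]] [[0.001, -0.9941, 0.1087, 0.4857], [-0.9999, -0.0027, -0.0156, 0.2721], [0.0158, -0.1087, -0.994, 1.1139], [0.0, 0.0, 0.0, 1.0]]
{'K': array([[309.70691629,   0.        , 319.10183008],
       [  0.        , 309.70691629, 197.87528099],
       [  0.        ,   0.        ,   1.        ]]), 'T_tool_cam': array([[ 5.89928914e-05, -9.48048509e-01, -3.18125795e-01,
         8.02164120e-02],
       [ 9.99999790e-01,  2.61020151e-04, -5.92428809e-04,
        -9.71606954e-04],
       [ 6.44688492e-04, -3.18125693e-01,  9.48048326e-01,
        -1.42209185e-01],
       [ 0.00000000e+00,  0.00000000e+00,  0.00000000e+00,
         1.00000000e+00]])}
```

View pics/top0.png

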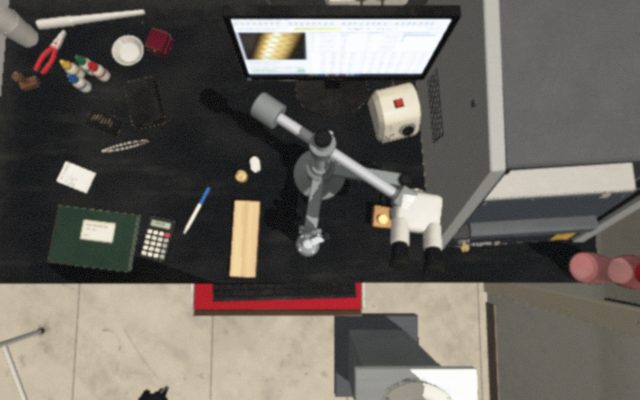

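View pics/side0.png

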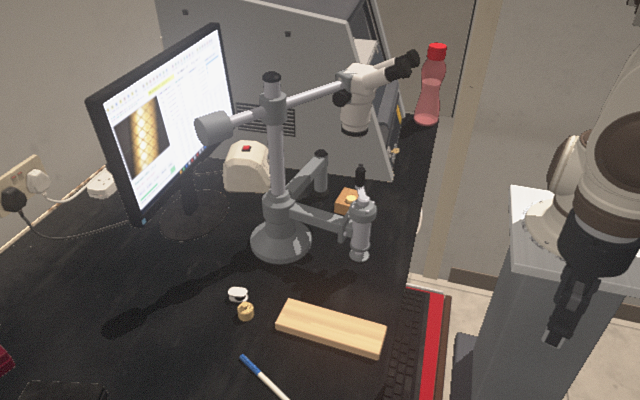

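The top view shows the board upright at (245,239) and the jack head at (310,242), with the column at (320,160), the weight at (241,176) and the loupe at (254,164). In the side view the jack is at (362,215) with the black knob at (360,175), and the board is at (330,328).

```bash
cat > h.py <<'E'
from workcell import bot,camera,camera_model
import cv2,numpy as np
def proj(n,P):
    m=camera_model(n);c=np.linalg.inv(m["pose"])@np.append(P,1);p=m["K"]@c[:3];return p[:2]/p[2]
def ray(n,uv):
    m=camera_model(n);d=m["pose"][:3,:3]@np.linalg.solve(m["K"],[uv[0],uv[1],1]);return m["pose"][:3,3],d
def onz(n,uv,z):
    o,d=ray(n,uv);return o+d*(z-o[2])/d[2]
def two(a,b):
    (o1,d1),(o2,d2)=ray("top",a),ray("side",b)
    s=np.linalg.lstsq(np.c_[d1,-d2],o2-o1,rcond=None)[0]
    p,q=o1+s[0]*d1,o2+s[1]*d2;return (p+q)/2,np.linalg.norm(p-q)
def wood(im,roi):
    h=cv2.cvtColor(im,cv2.COLOR_BGR2HSV);m=cv2.inRange(h,(10,50,120),(28,200,255))
    k=np.zeros_like(m);x0,y0,x1,y1=roi;k[y0:y1,x0:x1]=m[y0:y1,x0:x1]
    c=max(cv2.findContours(k,0,2)[0],key=cv2.contourArea);return c
E
python3 - <<'E'
from h import *
t=cv2.imread("pics/top0.png");s=cv2.imread("pics/side0.png")
c=wood(t,(200,185,280,285));b=cv2.boxPoints(cv2.minAreaRect(c));P=np.array([onz("top",p,.02) for p in b])
print(b,P.round(4),P.mean(0),np.linalg.norm(P-np.roll(P,1,0),axis=1))
a=cv2.resize(t[185:275,270:360],None,fx=5,fy=5,interpolation=2)
d=cv2.resize(s[150:270,310:400],None,fx=5,fy=5,interpolation=2)[:600]
w=np.zeros((600,800,3),np.uint8);w[:450,:350]=a[:,50:400];w[:,350:]=d;cv2.imwrite("pics/c0.png",w)
E
```

```text
[[228.66817 275.97787]
 [233.80092 198.98674]
 [260.2832  200.75223]
 [255.15047 277.74335]] [[0.3929 0.4924 0.02  ]
 [0.5955 0.4838 0.02  ]
 [0.5909 0.4131 0.02  ]
 [0.3884 0.4232 0.02  ]] [0.49191175 0.45311078 0.02      ] [0.06937533 0.20270108 0.07080441 0.20278503]
```

View pics/c0.png

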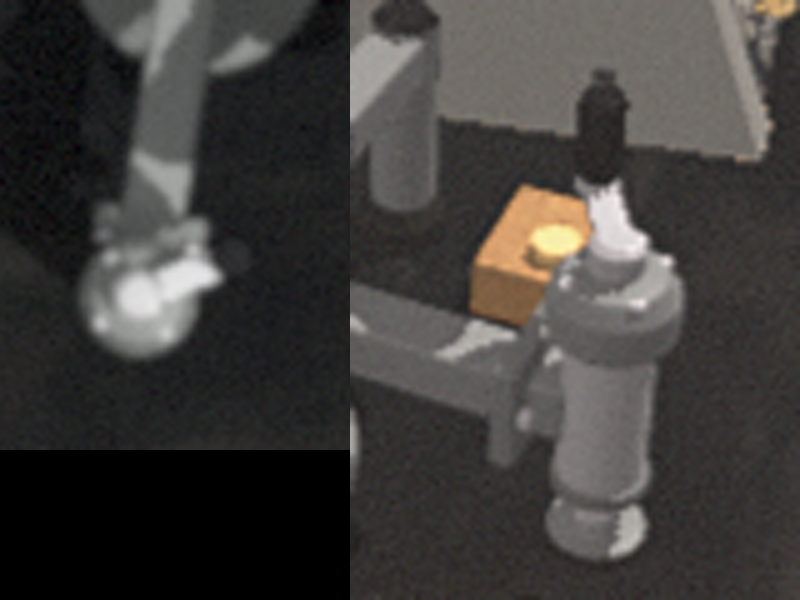

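The close-ups show the head's centre at top pixel (307.6,244.6) and the knob at (327.4,236.4). In the side view the knob's middle is at (360.4,176) and the foot is low, at about (369,257).

```bash
python3 - <<'E'
from h import *
J=onz("top",(307.6,244.6),.183);print("head",J,proj("side",J))
K=onz("top",(327.4,236.4),.217);print("knob",K,proj("side",K),two((327.4,236.4),(360.4,176)))
t=cv2.imread("pics/top0.png")
C=onz("top",(322,131),.410);print("column",C,proj("side",C), C-J)
print("tcp px",proj("top",bot.get_obs()["ee_pos"]),proj("side",bot.get_obs()["ee_pos"]))
# base circle / foot rim at side lowest point
print("foot plane", [onz("side",(369,257),z).round(4).tolist() for z in(.03,.05)])
for n,uv,z in(("weight",(241,176),.034),("loupe",(254,164),.018)): print(n,onz("top",uv,z))
E
```

```text
head [0.47629597 0.28411852 0.183     ] [362.47190127 204.24348232]
knob [0.49439518 0.24067729 0.217     ] [359.41744008 175.91313565] (array([0.49344585, 0.24050477, 0.21696571]), np.float64(0.0019299655603763485))
column [0.67673236 0.25671317 0.41      ] [263.65818046  73.26974358] [ 0.20043638 -0.02740535  0.227     ]
tcp px [189.74507856 396.15592596] [554.46174729 325.82580783]
foot plane [[0.456, 0.2652, 0.03], [0.4531, 0.2856, 0.05]]
weight [0.65540232 0.46347145 0.034     ]
loupe [0.69083581 0.43198383 0.018     ]
```

```bash
cat >> h.py <<'E'
from scipy.spatial.transform import Rotation as Rn
def rel(P,ang=None):
    "shift mm in tool axes to world point P; turn (deg about tool z) to bring tool y to world angle ang"
    o=bot.get_obs();R=Rn.from_euler("xyz",o["tcp_rot"],degrees=True).as_matrix()
    s=R.T@(np.array(P)-o["ee_pos"])*1e3;y=np.degrees(np.arctan2(R[1,1],R[0,1]))
    return s.round(1).tolist(),round(y,2),None if ang is None else round((y-ang+90)%180-90,2)
E
python3 -c "
from h import *
print(rel((.417,.455,.15),87.5))"
```

```text
([-257.3, 11.3, 80.6], np.float64(72.13), np.float64(-15.37))
```

>>> {"method": "send_rows", "body": {"targets": "-51 2 16 -5 0;-103 5 32 -10 0;-154 7 48 -15.4 0;-206 9 64 -15.4 0;-257 11.3 80.6 -15.4 0;-257 11.3 80.6 -15.4 0;-257 11.3 80.6 -15.4 0;-257 11.3 80.6 -15.4 0", "newtons": 80}}

```text
time: 1.1
ee_pos: [0.4159, 0.456, 0.1513]
tcp_rot: [180.0, 0.0, 177.6]
wrist_force: [-0.7, 0.4, -0.1]
opening: 0.0853
grasp_force: 0.0
```

```bash
cat >> h.py <<'E'
def wonz(uv,z,o):
    m=camera_model("wrist");K=m["K"];x=(uv[0]-K[0,2])/K[0,0];y=(uv[1]-K[1,2])/K[1,1];r=np.hypot(x,y)
    d=np.array([np.sin(r)*x/r,np.sin(r)*y/r,np.cos(r)]);T=np.eye(4);T[:3,:3]=Rn.from_euler("xyz",o["tcp_rot"],degrees=True).as_matrix();T[:3,3]=o["ee_pos"]
    T=T@m["T_tool_cam"];d=T[:3,:3]@d;return T[:3,3]+d*(z-T[2,3])/d[2]
E
python3 - <<'E'
from h import *
o=bot.get_obs();im=camera("wrist");cv2.imwrite("pics/w1.png",im)
print(o["ee_pos"],o["tcp_rot"],o["wrist_force"])
c=wood(im,(0,0,640,400));b=cv2.approxPolyDP(c,8,True)[:,0];P=np.array([wonz(p,.02,o) for p in b]);print(np.c_[b,P.round(4)])
E
```

```text
[0.41594143 0.45600497 0.15129576] [1.79963539e+02 1.84497100e-02 1.77608157e+02] [-0.70966614  0.40250515 -0.12001796]
[[2.870e+02 1.580e+02 3.880e-01 4.268e-01 2.000e-02]
 [2.900e+02 3.270e+02 5.845e-01 4.135e-01 2.000e-02]
 [3.450e+02 3.300e+02 5.919e-01 4.777e-01 2.000e-02]
 [3.550e+02 1.620e+02 3.943e-01 4.879e-01 2.000e-02]]
```

View pics/w1.png

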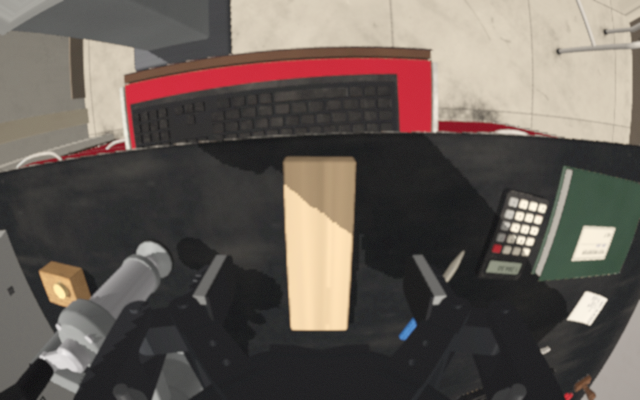

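The wrist view shows the board centred between the open fingers (near end x≈.391, axis about -3.4°), with the jack foot at about (155,255) on the left. Next I lower and grip.

>>> {"method": "send_rows", "body": {"targets": "0 0 50 0.7 0;0 0 100 0.7 0;0 0 130 0.7 0;0 0 145 0.7 0;0 0 153 0.7 0;0 0 154 0.7 0;0 0 154 0.7 120;0 0 154 0.7 120;0 0 154 0.7 120;0 0 154 0.7 120;0 0 154 0.7 120;0 0 154 0.7 120", "newtons": 90}}

```text
time: 2.65
ee_pos: [0.4175, 0.4563, -0.0014]
tcp_rot: [179.9, 0.1, 176.8]
wrist_force: [-0.4, 1.1, 7.4]
opening: 0.0639
grasp_force: 100.7
```

```bash
python3 - <<'E'
from h import *
o=bot.get_obs()
print(o["wrist_force"],o["opening"])
print(rel((.42,.5,.022),0),rel((.475,.5,.022),0))
E
```

```text
[-0.43228295  1.05333276  7.35441425] 0.06389419104756798
([-0.1, 43.9, -23.3], np.float64(86.84), np.float64(86.84)) ([-55.0, 46.9, -23.1], np.float64(86.84), np.float64(86.84))
```

>>> {"method": "send_rows", "body": {"targets": "0 0 -10 0 120;0 10 -25 0 120;0 25 -30 5 120;0 44 -30 12 120;0 46 -30 20 120;0 46 -30 28 120;0 46 -30 36 120;-8 46 -30 44 120;-16 46 -30 52 120;-26 46 -30 60 120;-36 46 -30 68 120;-46 46 -30 76 120;-52 46 -30 83 120;-55 46 -30 86.8 120;-55 46 -30 86.8 120;-55 46 -30 86.8 120;-55 46 -30 86.8 120"}}

```text
time: 4.78
ee_pos: [0.4741, 0.4983, 0.0268]
tcp_rot: [-180.0, -0.0, 90.1]
wrist_force: [-0.2, -0.6, -0.7]
opening: 0.0637
grasp_force: 99.6
```

```bash
python3 - <<'E'
from h import *
o=bot.get_obs();w=camera("wrist");s=camera("side")
print(o["wrist_force"],o["opening"],rel((.475,.394,.003),0))
cv2.imwrite("pics/w2.png",np.hstack([w[100:400,80:480],s[100:400,200:600]]))
E
```

```text
[-0.16357892 -0.60997792 -0.66308572] 0.06369314634671833 ([-104.3, 0.8, 23.8], np.float64(0.07), np.float64(0.07))
```

View pics/w2.png

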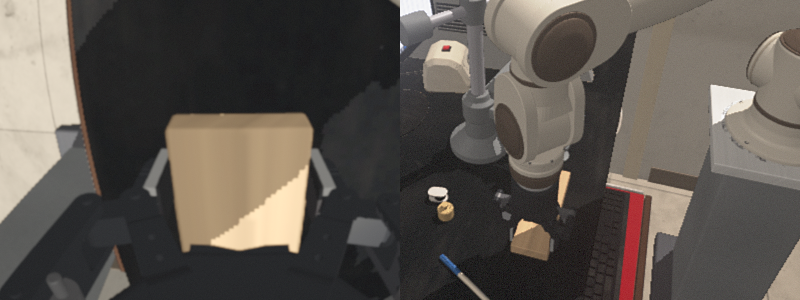

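The board is held square and level by its end, clear of everything. Now I lower it and slide it under the foot.

>>> {"method": "send_rows", "body": {"targets": "0 1 12 0 120;0 1 22 0 120;0 1 23.5 0 120;-15 1 23.5 0 120;-35 1 23.5 0 120;-55 1 23.5 0 120;-75 1 23.5 0 120;-90 1 23.5 0 120;-100 1 23.5 0 120;-104 1 23.5 0 120;-104 1 23.5 0 120;-104 1 23.5 0 120"}}

```text
time: 6.38
ee_pos: [0.4753, 0.3947, 0.0031]
tcp_rot: [180.0, -0.0, 90.1]
wrist_force: [-0.0, -0.7, -1.4]
opening: 0.0636
grasp_force: 99.6
```

```bash
python3 - <<'E'
from h import *
o=bot.get_obs();t=camera("top")
print(o["wrist_force"],o["opening"])
cv2.imwrite("pics/t3.png",cv2.resize(t[170:290,200:360],None,fx=5,fy=5))
E
```

```text
[-0.04319294 -0.67724165 -1.40721151] 0.0635875353100526
```

View pics/t3.png

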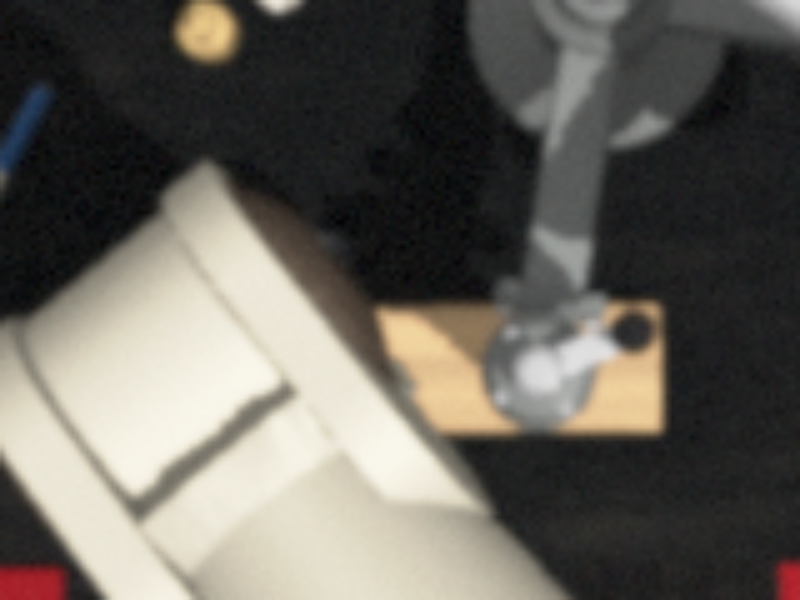

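The board lies under the jack with its end at (332.6,243) in top pixels. The head is at (308,244.4) and the knob at (327,236.4).

```bash
python3 - <<'E'
from h import *
print(onz("top",(308,243.3),.022),onz("top",(332.6,243.3),.022),onz("top",(308,244.4),.183),onz("top",(327,236.4),.217))
E
```

```text
[0.47807596 0.28516238 0.022     ] [0.47813256 0.22011496 0.022     ] [0.476744   0.28321977 0.183     ] [0.49439419 0.24154812 0.217     ]
```

>>> {"method": "send_rows", "body": {"targets": "0 0 3 0 120;0 0 4.5 0 120;0 0 4.5 0 120;0 0 4.5 0 0;0 0 4.5 0 0;0 0 4.5 0 0;0 0 4.5 0 0;0 0 0 0 0;0 0 -30 0 0;0 0 -80 0 0;0 0 -140 0 0;0 0 -200 0 0;0 0 -250 0 0;0 0 -270 0 0;0 0 -270 0 0;0 0 -270 0 0"}}

```text
time: 8.43
ee_pos: [0.4752, 0.3942, 0.2718]
tcp_rot: [-179.9, 0.1, 90.0]
wrist_force: [-0.1, 0.3, -1.0]
opening: 0.0853
grasp_force: 0.0
```

```bash
python3 - <<'E'
from h import *
o=bot.get_obs();t=camera("top");cv2.imwrite("pics/t4.png",t)
w=camera("wrist");cv2.imwrite("pics/w4.png",w)
print(o["ee_pos"],o["q"],o["wrist_force"])
c=wood(t,(200,200,350,285));r=cv2.minAreaRect(c);b=cv2.boxPoints(r);print(r,[onz("top",p,.02).round(4).tolist() for p in b])
E
```

```text
[0.47516353 0.39417526 0.27184042] [3.96776092e+01 1.61034714e+01 2.74567639e+01 1.01445215e+02
 7.30509151e-05 1.29641342e+02] [-0.1336      0.2861758  -0.96488088]
((281.0, 243.5), (25.0, 44.0), 90.0) [[0.5103, 0.4152, 0.02], [0.5105, 0.2986, 0.02], [0.4448, 0.2982, 0.02], [0.4447, 0.4141, 0.02]]
```

View pics/w4.png

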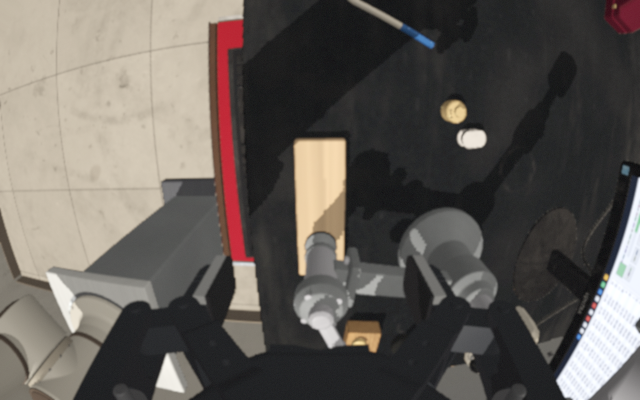

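The wrist view shows the board flat and let go, with the foot above it. Its free end runs from (297,140) to (345,140), and the knob is hidden behind the gripper. Now I check eyepiece clearance and the approach to the knob.

```bash
python3 - <<'E'
from h import *
for a,b in(((400,258),(395,72)),((433,262),(395,72)),((400,258),(412,58)),((433,262),(412,58))):print(two(a,b))
print(bot.get_obs()["tcp_rot"])
for P in((.494,.241,.272),(.494,.241,.203)):print(rel(P,60),rel(P,0))
E
```

```text
(array([0.45880385, 0.11967379, 0.38757449]), np.float64(0.007443571561455414))
(array([0.45853453, 0.05635331, 0.36401712]), np.float64(0.023425073553138248))
(array([0.44498739, 0.12408819, 0.418248  ]), np.float64(0.022983666388955593))
(array([0.4437918, 0.0630532, 0.3969938]), np.float64(0.009820128299908817))
[-1.79897094e+02  8.52655538e-02  9.00360630e+01]
([-153.1, 18.9, -0.2], np.float64(0.04), np.float64(-59.96)) ([-153.1, 18.9, -0.2], np.float64(0.04), np.float64(0.04))
([-153.0, 19.0, 68.8], np.float64(0.04), np.float64(-59.96)) ([-153.0, 19.0, 68.8], np.float64(0.04), np.float64(0.04))
```

>>> {"method": "send_rows", "body": {"targets": "-25 3 0 0 0;-55 7 0 0 0;-85 11 0 0 0;-115 15 0 0 0;-140 18 0 0 0;-153 19 0 0 0;-153 19 0 0 0;-153 19 0 0 0;-153 19 0 0 0"}}

```text
time: 9.65
ee_pos: [0.4943, 0.242, 0.273]
tcp_rot: [-180.0, 0.0, 90.1]
wrist_force: [0.3, 0.4, -0.4]
opening: 0.0855
grasp_force: 0.0
```

```bash
python3 - <<'E'
from h import *
o=bot.get_obs();w=camera("wrist");s=camera("side");t=camera("top")
print(o["ee_pos"],o["wrist_force"])
cv2.imwrite("pics/w5.png",np.hstack([w[150:400,120:520],s[50:300,240:640]]))
E
```

```text
[0.494302   0.24204274 0.27296704] [ 0.27580033  0.41998641 -0.35308774]
```

View pics/w5.png

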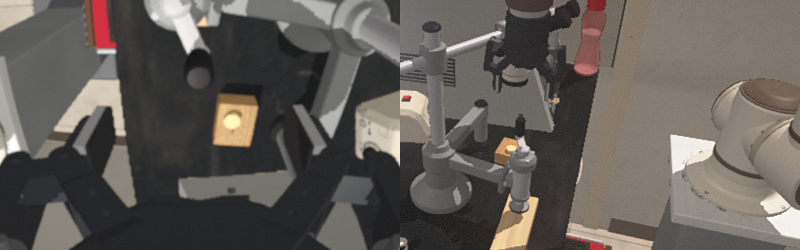

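The wrist view shows the knob's top at about pixel (320,221), between the open fingers. The side view shows the board under the foot.

```bash
python3 - <<'E'
from h import *
o=bot.get_obs();print(wonz((320,221),.234,o),wonz((320,227),.23,o),rel((.494,.241,.203),0))
E
```

```text
[0.49604984 0.24574247 0.234     ] [0.49607559 0.23979646 0.23      ] ([-0.8, -0.3, 70.0], np.float64(0.07), np.float64(0.07))
```

>>> {"method": "send_rows", "body": {"targets": "0 0 25 0 0;0 0 45 0 0;0 0 60 0 0;0 0 68 0 0;0 0 69 0 0;0 0 69 0 220;0 0 69 0 220;0 0 69 0 220;0 0 69 0 220;0 0 69 0 220;0 0 69 0 220;0 0 69 0 220", "newtons": 30}}

```text
time: 11.3
ee_pos: [0.4944, 0.2413, 0.2045]
tcp_rot: [180.0, -0.0, 90.0]
wrist_force: [-1.7, -0.1, 5.7]
opening: 0.0193
grasp_force: 29.5
```

```bash
python3 - <<'E'
from h import *
o=bot.get_obs();print(o)
E
```

```text
{'time': 11.3, 'q': array([2.60147148e+01, 4.48658274e+00, 6.57331601e+00, 9.20665229e+01,
       7.35425029e-03, 1.15979213e+02]), 'qd': array([ 0.00750293,  0.05765873,  0.02093773, -0.02373393,  0.0331292 ,
        0.10824607]), 'joint_efforts': array([-6.20493069e-01, -4.91118586e+01,  4.50672698e+01, -7.92605896e-01,
       -3.24401446e-01,  5.66081741e-03]), 'ee_pos': array([0.49439848, 0.24133216, 0.20447948]), 'tcp_rot': array([ 1.79985053e+02, -1.54641556e-02,  9.00355048e+01]), 'wrist_force': array([-1.68415589, -0.09208128,  5.68414423]), 'torque': array([ 0.06658422,  0.44590264, -0.0204314 ]), 'grasp_force': 29.49459076509811, 'opening': 0.019322288525398905}
```

```bash
cat >> h.py <<'E'
def arc(C,n,step,hold=1,r=.045,c0=None):
    "rows (tool x=world y, tool y=world x) to carry the knob n steps clockwise from here (or commanded c0)"
    p=bot.get_obs()["ee_pos"][:2] if c0 is None else np.array(c0);d=p-C;t=np.arctan2(d[1],d[0]);L=[]
    for i in range(1,n+1):
        a=t-np.radians(step*i);q=np.array(C)+r*np.array([np.cos(a),np.sin(a)])-p;L.append("%.1f %.1f 0 0 220"%(q[1]*1e3,q[0]*1e3))
    print(np.degrees(t).round(1),";".join(L+[L[-1]]*hold))
E
python3 -c "
from h import *
arc((.4763,.2832),15,12,2)"
```

```text
-66.6 -2.2 -9.2 0 0 220;-3.1 -18.6 0 0 220;-2.0 -27.9 0 0 220;1.0 -36.8 0 0 220;5.8 -44.9 0 0 220;12.1 -51.9 0 0 220;19.8 -57.3 0 0 220;28.4 -61.0 0 0 220;37.7 -62.9 0 0 220;47.1 -62.8 0 0 220;56.2 -60.7 0 0 220;64.8 -56.8 0 0 220;72.3 -51.2 0 0 220;78.6 -44.2 0 0 220;83.2 -36.0 0 0 220;83.2 -36.0 0 0 220;83.2 -36.0 0 0 220
```

>>> {"method": "send_rows", "body": {"targets": "-2.2 -9.2 0 0 220;-3.1 -18.6 0 0 220;-2.0 -27.9 0 0 220;1.0 -36.8 0 0 220;5.8 -44.9 0 0 220;12.1 -51.9 0 0 220;19.8 -57.3 0 0 220;28.4 -61.0 0 0 220"}}

```text
time: 12.3
ee_pos: [0.4331, 0.2699, 0.2045]
tcp_rot: [180.0, 0.0, 90.0]
wrist_force: [5.4, -3.3, 4.0]
opening: 0.0195
grasp_force: 29.6
```

```bash
python3 - <<'E'
from h import *
o=bot.get_obs();print(o["ee_pos"],o["wrist_force"],o["torque"],o["opening"])
E
```

```text
[0.43310363 0.26994    0.20446543] [ 5.40054823 -3.34788043  3.99745475] [-0.52818317 -0.91177494 -0.01478192] 0.019462893672167643
```

```bash
python3 -c "
from h import *
arc((.4767,.2830),9,12,0)"
```

```text
-163.3 9.4 -1.3 0 0 220;18.8 -1.0 0 0 220;28.0 1.1 0 0 220;36.5 5.2 0 0 220;43.9 10.9 0 0 220;50.1 18.0 0 0 220;54.6 26.2 0 0 220;57.3 35.3 0 0 220;58.0 44.6 0 0 220
```

>>> {"method": "send_rows", "body": {"targets": "9.4 -1.3 0 0 220;18.8 -1.0 0 0 220;28.0 1.1 0 0 220;36.5 5.2 0 0 220;43.9 10.9 0 0 220;50.1 18.0 0 0 220;54.6 26.2 0 0 220;57.3 35.3 0 0 220;58.0 44.6 0 0 220"}}

```text
time: 13.42
ee_pos: [0.4772, 0.3279, 0.2044]
tcp_rot: [-179.9, 0.0, 90.1]
wrist_force: [-4.1, -5.4, 8.2]
opening: 0.0195
grasp_force: 29.9
```

```bash
cat >> h.py <<'E'
def ft(C,F0=(0,0)):
    o=bot.get_obs();d=o["ee_pos"][:2]-C;r=np.linalg.norm(d);u=d/r;t=np.array([u[1],-u[0]]);F=o["wrist_force"][:2]-F0
    print("t",o["time"],"pos",o["ee_pos"].round(4),"r",r.round(4),"ang",np.degrees(np.arctan2(d[1],d[0])).round(1),"tang",(F@t).round(2),"rad",(F@u).round(2))
E
python3 -c "
from h import *
C=(.4767,.2830);ft(C);arc(C,6,12,0)"
```

```text
t 13.425 pos [0.4772 0.3279 0.2044] r 0.0449 ang 89.4 tang -3.99 rad -5.4
89.4 -1.0 9.3 0 0 220;-4.0 18.3 0 0 220;-8.8 26.4 0 0 220;-15.2 33.3 0 0 220;-22.9 38.7 0 0 220;-31.5 42.5 0 0 220
```

```bash
python3 - <<'E'
from h import *
for z in(.03,.035,.04,.045,.05,.055,.06): print(z,proj("side",(.473,.3047,z)).round(1))
E
```

```text
0.03 [357.1 268. ]
0.035 [357.2 266.3]
0.04 [357.4 264.6]
0.045 [357.5 262.9]
0.05 [357.7 261.2]
0.055 [357.8 259.5]
0.06 [357.9 257.7]
```

>>> {"method": "send_rows", "body": {"targets": "-1.0 9.3 0 0 220;-4.0 18.3 0 0 220;-8.8 26.4 0 0 220;-15.2 33.3 0 0 220;-22.9 38.7 0 0 220"}}

```text
time: 14.05
ee_pos: [0.5155, 0.3055, 0.2044]
tcp_rot: [-179.9, -0.1, 90.1]
wrist_force: [-6.2, 0.3, 7.5]
opening: 0.0194
grasp_force: 30.0
```

```bash
python3 -c "
from h import *
C=(.4767,.2830);ft(C);arc(C,6,10,0)"
```

```text
t 14.05 pos [0.5155 0.3055 0.2044] r 0.0449 ang 30.1 tang -3.37 rad -5.19
30.1 -7.0 3.4 0 0 220;-14.6 5.5 0 0 220;-22.4 6.2 0 0 220;-30.2 5.5 0 0 220;-37.8 3.5 0 0 220;-44.9 0.2 0 0 220
```

>>> {"method": "send_rows", "body": {"targets": "-7.0 3.4 0 0 220;-14.6 5.5 0 0 220;-22.4 6.2 0 0 220"}}

```text
time: 14.42
ee_pos: [0.5216, 0.2836, 0.2044]
tcp_rot: [-179.9, -0.1, 90.1]
wrist_force: [-5.3, 3.9, 6.9]
opening: 0.019
grasp_force: 29.9
```

```bash
python3 -c "
from h import *
C=(.4767,.2830);ft(C);arc(C,3,10,0)"
```

```text
t 14.425 pos [0.5216 0.2836 0.2044] r 0.045 ang 0.7 tang -3.95 rad -5.26
0.7 -7.8 -0.5 0 0 220;-15.4 -2.5 0 0 220;-22.6 -5.7 0 0 220
```

>>> {"method": "send_rows", "body": {"targets": "-7.8 -0.5 0 0 220;-15.4 -2.5 0 0 220;-22.6 -5.7 0 0 220"}}

```text
time: 14.8
ee_pos: [0.5163, 0.2614, 0.2044]
tcp_rot: [-179.9, -0.2, 90.1]
wrist_force: [-2.3, 7.2, 6.1]
opening: 0.0191
grasp_force: 29.7
```

```bash
python3 -c "
from h import *
C=(.4767,.2830);ft(C);arc(C,3,10,0)"
```

```text
t 14.8 pos [0.5163 0.2614 0.2044] r 0.0451 ang -28.6 tang -5.16 rad -5.48
-28.6 -6.5 -4.4 0 0 220;-12.2 -9.8 0 0 220;-16.8 -16.2 0 0 220
```

>>> {"method": "send_rows", "body": {"targets": "-6.5 -4.4 0 0 220;-12.2 -9.8 0 0 220"}}

```text
time: 15.05
ee_pos: [0.5071, 0.2495, 0.2045]
tcp_rot: [180.0, -0.2, 90.1]
wrist_force: [1.0, 8.6, 3.9]
opening: 0.0191
grasp_force: 29.6
```

```bash
python3 -c "
from h import *
C=(.4767,.2830);ft(C);arc(C,3,10,0)
s=camera('side');cv2.imwrite('pics/s6.png',cv2.resize(s[180:290,310:420],None,fx=5,fy=5,interpolation=2))"
```

```text
t 15.05 pos [0.5071 0.2495 0.2045] r 0.0452 ang -47.7 tang -6.54 rad -5.69
-47.7 -4.6 -6.4 0 0 220;-8.2 -13.4 0 0 220;-10.5 -20.9 0 0 220
```

View pics/s6.png

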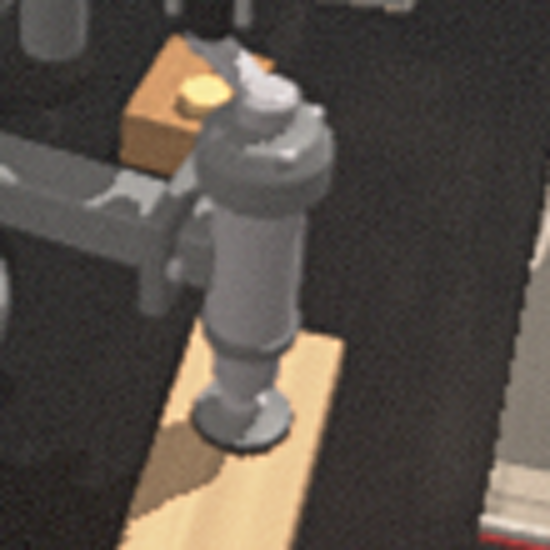

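The side view shows the foot's rim at about row 270, which puts it on or within a few mm of the board. The crank is already getting heavier (5.2, then 6.5 N), so I go on in small steps.

```bash
python3 -c "
from h import *
C=(.4767,.2830);ft(C);arc(C,2,6,0)"
```

```text
t 15.1 pos [0.5066 0.2491 0.2045] r 0.0452 ang -48.6 tang -5.37 rad -4.6
-48.6 -2.8 -3.8 0 0 220;-5.3 -7.8 0 0 220
```

>>> {"method": "send_rows", "body": {"targets": "-2.8 -3.8 0 0 220;-5.3 -7.8 0 0 220"}}

```text
time: 15.35
ee_pos: [0.5, 0.2442, 0.2045]
tcp_rot: [179.9, -0.2, 90.1]
wrist_force: [5.2, 7.7, 4.0]
opening: 0.0194
grasp_force: 29.7
```

```bash
python3 -c "
from h import *
C=(.4767,.2830);ft(C);arc(C,2,6,0)"
```

```text
t 15.35 pos [0.5    0.2442 0.2045] r 0.0452 ang -59.0 tang -8.37 rad -3.91
-59.0 -2.0 -4.3 0 0 220;-3.8 -8.7 0 0 220
```

Resistance is now about 8.4 N against about 4 N free, so it has doubled, at roughly 45 N of load. I let go and lift.

>>> {"method": "send_rows", "body": {"targets": "0 0 0 0 0;0 0 0 0 0;0 0 0 0 0;0 0 0 0 0;0 0 -10 0 0;0 0 -35 0 0;0 0 -70 0 0;30 0 -80 0 0;70 0 -80 0 0;110 0 -80 0 0;150 0 -80 0 0;150 0 -80 0 0;150 0 -80 0 0;150 0 -80 0 0"}}

```text
time: 17.1
ee_pos: [0.4997, 0.3914, 0.2849]
tcp_rot: [180.0, -0.0, 90.0]
wrist_force: [-0.7, -0.2, -0.3]
opening: 0.0853
grasp_force: 0.0
```

```bash
python3 -c "
from h import *
o=bot.get_obs();t=camera('top');s=camera('side')
c=wood(t,(200,200,350,285));b=cv2.boxPoints(cv2.minAreaRect(c));print([onz('top',p,.02).round(4).tolist() for p in b])
cv2.imwrite('pics/f.png',np.hstack([cv2.resize(t[200:290,250:350],None,fx=4,fy=4),cv2.resize(s[190:280,310:410],None,fx=4,fy=4)]))"
```

```text
[[0.5104, 0.3861, 0.02], [0.5105, 0.2986, 0.02], [0.4448, 0.2982, 0.02], [0.4447, 0.3851, 0.02]]
```

View pics/f.png

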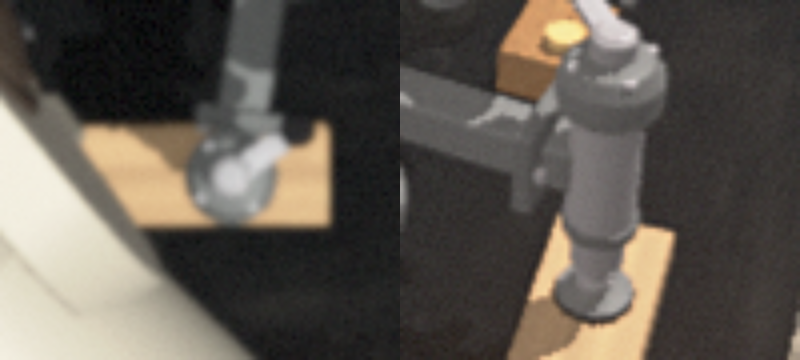

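The foot stands on the board (side crop rim at (592,320)). The board hasn't moved, and the robot is clear of everything.

```bash
python3 -c "
from workcell import ticket
print(ticket.job_done())"
```

```text
the job is handed in; nothing more can be done
None
```

I laid the board flat under the jack foot and let go of it. I then wound the crank down until it took about 8.4 N at the knob, against about 4 N running free, which I estimate at 45 N on the foot. The arm is clear, the other objects weren't touched, and I handed the job in at about 17 s; it gave no verdict back.

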